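# Stack the drying trays in a zigzag and cover them

### The arm

A 6-joint arm with a two-finger parallel gripper is mounted at the origin on a cart in front of the work surface, level with it; the furniture and walls round the work are solid. World frame = base frame: x ahead of the robot, y to its left, z up, the work surface at z = 0. Lengths are in m, angles in rad, forces in N, time in s.
With the tool pointing down it reaches from about 0.25 to 0.775 m from the base axis. Payload 4 kg.
Tool frame: the origin (TCP) lies at the very end of the fingers, on their centre line; the grasp point (between the pads) lies 19 mm behind it; z points along the fingers, y is the direction in which the jaws open and shut (so a half turn about z gives the same grasp; the last joint's range is limited). The gripper opens to 94 mm and grips with 3 to 60 N. Pads are 16 mm wide; open, the fingers measure 119 mm over their backs; the gripper's body (75 mm by 177 mm) begins 78 mm behind the grasp point.
Start: joints at [1.103, 0.087, 1.371, -0, 1.684, -0.103], TCP at [0.196, 0.514, 0.206] pointing down, gripper open.
Joint ranges: [-3.1, 3.1], [-0.76, 2.03], [0.27, 2.55], [-1.08, 4.22], [0.17, 2.65], [-2.57, 2.57]. Speed limits (rad/s): [2.79, 2.79, 3.14, 3.14, 3.14, 3.14].

### API

Orientations are given as [roll, pitch, yaw] about the fixed x, y, z axes, in that order (R = Rz(yaw) Ry(pitch) Rx(roll)).
In Python, from bench import robot, snapshot, models gives the robot as it stands.
- The arm moves only by the tool arm_command, never from a script. Its argument "commands" is text: rows parted by semicolons, each of 7 numbers parted by spaces: the shift along the tool's x, y, z in mm, then the turn, a rotation vector about the tool's x, y, z in degrees, then the opening, from 0 (shut) to 1 (fully open). In form: tx ty tz rx ry rz hand; .... A call has 1 to 12 rows; each row shifts and turns the pose as measured when the row begins, along the tool's axes as they then stand; what a row does not reach is not made up. A row lasts 1/8 s, in which the tool goes at most 62.5 mm and 10.7 degrees, less where a joint would pass 70% of its speed; a pose out of reach is approached as far as the arm can. A call is refused whole if a number of a shift passes 62.5 or a number of a turn 10.7, either way. A call with a gripper value outside its range is refused whole. The fingers move at their own pace and stop on an object; the grip force is fixed at half the most. Time passes only in rows, so rows that do not move let the fingers close. It gives the time, the measured TCP pose, the force and the opening at its end, in the units of the state.
- robot.get_obs(): the state, without advancing time (a new reading comes with each control period).
- snapshot(name): name is "scene" or "top"; returns a dict with "img" (400x640x3 uint8, blue, green, red), "camera_matrix" (3x3 intrinsics, pixels), "origin" and "rotation" of the camera in the world. Camera axes: x right, y down, z forward; pixel columns grow to the right and rows downward; lengths in m; the calibration is good to about 2 mm. A picture is of the moment at which its call begins. There is no depth.
- robot.close_job(): hands the job in, once; it reports no verdict.
Trained networks look in a picture, given as the dict that the camera call returned (one of the last four; its "shot" number tells which), for a name from the list of things; names that differ only in an ending like _2 or _b are one class to them, and where a whole thing is asked for, a point or a joint stands for the part that bears it (a point fixed in the world has none). Each returns a list of dicts, best first, with "conf" (0 to 1); they miss things now and then, are a little off and sometimes report something else, mostly with a low value. They report only what shows in the picture. A call takes as long as a camera call. They do not tell look-alikes from the thing itself.
- models.spot_in(query, picture): "bbox" ([left, top, width, height] as shares, 0 to 1, of the picture: columns of its width, rows of its height, round what is visible of it).
- models.tip_of(query, picture): "centre" ([column, row] as shares, 0 to 1, of the picture: columns of its width, rows of its height: a listed point, or the origin of a listed thing).
The state is a dict: "time": time; "joint_positions": joint angles; "qvel": joint speeds; "joint_torque": joint torques, N m; "tool_pos": TCP position; "ee_rot": TCP orientation; "wrist_force": force on the tool from outside, world axes, zero at the start; "wrist_torque": the same for the moment, N m; "width": finger opening in m.
Only numpy, scipy, OpenCV 4.12 (cv2) and the standard library are available. Lean on these libraries where they do the work, as an engineer would, in place of code of your own. Each camera call takes 0.05 s, during which the arm holds its last target. There are 200 camera calls.

### The job

Take the three trays of painted tiles off the sloping rack and stack them level, open side up, on the grey tray: blue first, then yellow, then green, each stepped lengthwise by about 35 mm over the tray below, alternately to one end and back to the other, so that its rib sits down just inside the end wall below. Then put the wooden dust cover squarely on the green tray, fully down. Never tip a tray on its side and leave the domes and the glue bottle where they are.

Things in the scene. Friction and masses are not known exactly. Their poses are not given: they have to be found in the camera images.
- blue_center (a point): Blue open tray of painted tiles (stuck down), 160 (x) x 56 (y) x 32 mm, walls 5 mm, 0.08-0.17 kg; starts on the rack, length up the slope, z square to it. Under it two cross ribs, 5 mm tall, 38 mm wide in y, outer faces 35 mm either side of the middle; it stands on them. Point: tray centre, 16 mm above the floor's underside, 16 mm below the rim; z out of the open side. Same if turned half round.
- yellow_center (a point): Yellow open tray of painted tiles (stuck down), 160 (x) x 56 (y) x 32 mm, walls 5 mm, 0.08-0.17 kg; starts on the rack, length up the slope, z square to it. Under it two cross ribs, 5 mm tall, 38 mm wide in y, outer faces 35 mm either side of the middle; it stands on them. Point: tray centre, 16 mm above the floor's underside, 16 mm below the rim; z out of the open side. Same if turned half round.
- green_center (a point): Green open tray of painted tiles (stuck down), 160 (x) x 56 (y) x 32 mm, walls 5 mm, 0.08-0.17 kg; starts on the rack, length up the slope, z square to it. Under it two cross ribs, 5 mm tall, 38 mm wide in y, outer faces 35 mm either side of the middle; it stands on them. Point: tray centre, 16 mm above the floor's underside, 16 mm below the rim; z out of the open side. Same if turned half round.
- base_center (a point): Grey empty tray fixed to the table, 160 (x) x 56 x 32 mm, walls 5 mm, inside 150 x 46 mm. Point: centre, 16 mm above the table, z up. A tray set on any tray rests on its rim, 32 mm higher, ribs hanging into the opening; stepped along x, its leading rib meets the lower end wall's inner face at a 40 mm step; across there is 4 mm play each way.
- cover_grip (a point): Dust cover, 0.1 kg: plywood board 160 (x) x 56 x 6 mm, on it a dark wooden grip bar (70 mm along x, 14 mm wide in y, 26 mm tall), below it a pad 138 x 38 x 5 mm that drops into a tray's opening. Starts flat on the table on its pad. Point: middle of the bar, 13 mm above the board's top face, 19 mm above its lower face (which rests on a tray's rim); z up. Same if turned half round.
- rack: Fixed plywood drying rack, 290 mm wide (y), 190 mm deep: a plain board, low on its -x side (towards the robot), rising along +x at 24 deg (0.42 rad), with a lip on the low edge, 14 mm above the board, that stops the trays; three bays 92 mm apart. Origin on the table under the board's middle, where its surface is 100 mm above the table; upper edge about 140 mm above it.
- dome_3: Bystander: plaster dome on a square tile, 66 x 66 x 30 mm, loose; origin at the centre of its underside.
- dome_7: Bystander: plaster dome on a tile, 104 x 92 x 44 mm, loose, in front of the rack; origin at the centre of its underside.
- glue_bottle: Bystander: small white glue bottle with an orange cap, 30 x 30 x 74 mm, standing loose; origin at the centre of its underside.
Mind the look-alikes: they are no part of the job. What is shaped like the part that bears green_center but pink is not meant.

How it is judged:
By the outcome, as a careful person would: the job done as asked, in the order asked, and still so for the second after the job is handed in, with the robot touching nothing.
It also fails if it takes over 72 s, if anything falls off the work surface, if the arm or the gripper's body presses on something with over 40 N, if the wrist force passes 120 N, or if a joint passes its speed limit or range.

## Working session

There is one attempt and no reset: what is moved stays moved. The work goes in short steps, Python scripts to look and compute and a tool call to move; the robot and the scene stay as the last step left them, time stands still between calls to the robot, and variables do not carry over. Pictures are saved under pics/ and viewed, about 8 in all and at most 12, crops included, and the job is handed in when it is done.

Besides the shell and the picture viewer there is one more tool, called in YAML: its name, and indented under it one key for each argument. arm_command: Moves the arm, as the interface text tells. Its arguments: {"type":"object","properties":{"commands":{"type":"string"}},"required":["commands"]}

```bash
ls; mkdir -p pics; cat > h.py <<'E'
import numpy as np, cv2
from bench import robot, snapshot, models
from scipy.spatial.transform import Rotation as R
def ray(p,uv):
    K=np.array(p["camera_matrix"]);d=np.linalg.inv(K)@[uv[0],uv[1],1]
    return np.array(p["origin"]),np.array(p["rotation"])@d
def onplane(p,uv,n,c):
    o,d=ray(p,uv);n=np.array(n);return o+d*(c-n@o)/(n@d)
def proj(p,X):
    K=np.array(p["camera_matrix"]);x=K@(np.array(p["rotation"]).T@(np.array(X)-p["origin"]));return x[:2]/x[2]
def tri(p,uv,q,vw):
    o,d=ray(p,uv);a,b=ray(q,vw);A=np.stack([d,-b],1);s=np.linalg.lstsq(A,a-o,rcond=None)[0]
    X=o+d*s[0];Y=a+b*s[1];return (X+Y)/2,np.linalg.norm(X-Y)
E
python3 - <<'E'
from h import *
o=robot.get_obs();print(o)
P={n:snapshot(n) for n in("scene","top")}
for n,p in P.items():
    cv2.imwrite(f"pics/{n}0.png",p["img"]);print(n,p["origin"],p["rotation"],p["camera_matrix"])
for q in["blue_center","yellow_center","green_center","base_center","cover_grip","rack","dome_3","dome_7","glue_bottle"]:
    for n,p in P.items():
        print(q,n,[(np.round(np.array(r["centre"])*[640,400],1).tolist(),round(r["conf"],2)) for r in models.tip_of(q,p)][:4])
E
```

```text
pics
{'time': 0.0, 'joint_positions': array([ 1.10291302e+00,  8.79734648e-02,  1.37222590e+00, -6.37194620e-06,
        1.68357611e+00, -1.03088913e-01]), 'qvel': array([-0.00097145,  0.00034731,  0.00176082, -0.00091805,  0.00073115,
        0.00024814]), 'joint_torque': array([-9.46435080e-06, -3.40185606e+01, -3.02426791e+01,  7.17873336e-02,
        3.31703515e-02, -1.58574053e-04]), 'tool_pos': array([0.19597565, 0.51333018, 0.20430846]), 'ee_rot': array([-3.13942077e+00, -2.18326234e-04,  2.77679732e+00]), 'wrist_force': array([0.33738834, 0.11200925, 0.51689242]), 'wrist_torque': array([ 0.01665393,  0.04805914, -0.0213225 ]), 'width': 0.09408200486188001}
scene [-0.09814944 -1.02544184  0.91368477] [-2.16506471 -0.01789602 -0.56740932] [[458.67121815   0.         323.15934391]
 [  0.         458.67121815 195.02556323]
 [  0.           0.           1.        ]]
top [ 0.5066103  -0.04004454  1.25176627] [-3.08332279e+00  6.94653801e-04 -1.56530116e+00] [[363.75871463   0.         321.27019193]
 [  0.         363.75871463 201.23041169]
 [  0.           0.           1.        ]]
[... 312 characters left out ...]
.2, 133.2], 0.62)]
base_center scene [([329.9, 240.3], 0.67)]
base_center top [([350.7, 221.4], 0.71)]
cover_grip scene [([364.5, 295.3], 0.82)]
cover_grip top [([422.9, 236.7], 0.78), ([346.7, 219.3], 0.45)]
rack scene [([291.1, 180.7], 0.66), ([305.4, 166.8], 0.31)]
rack top [([239.0, 198.7], 0.61)]
dome_3 scene [([236.2, 210.3], 0.82), ([376.9, 221.4], 0.79), ([302.8, 168.5], 0.61)]
dome_3 top [([258.0, 267.4], 0.8), ([344.8, 166.5], 0.61)]
dome_7 scene [([236.2, 210.3], 0.82), ([376.9, 221.4], 0.79), ([302.8, 168.5], 0.61)]
dome_7 top [([258.0, 267.4], 0.8), ([344.8, 166.5], 0.61)]
glue_bottle scene [([336.5, 344.4], 0.57), ([374.5, 221.7], 0.52)]
glue_bottle top [([443.2, 275.5], 0.49)]
```

```bash
sed -i 's/np.array(p\["rotation"\])/R.from_euler("xyz",p["rotation"]).as_matrix()/g' h.py
python3 - <<'E'
from h import *
P={n:snapshot(n) for n in("scene","top")}
T={}
for q,a,b in[("blue",[290.4,155.2],[229.6,196.8]),("yellow",[280.2,141.9],[204.4,195.7]),("green",[302.8,167.8],[261.6,196.2]),("pink",[336.7,159],[230.2,133.2]),("base",[329.9,240.3],[350.7,221.4]),("cover",[364.5,295.3],[422.9,236.7]),("rack",[291.1,180.7],[239,198.7]),("d7",[236.2,210.3],[258,267.4]),("d3",[376.9,221.4],[344.8,166.5]),("glue",[336.5,344.4],[443.2,275.5])]:
    X,e=tri(P["scene"],a,P["top"],b);print(q,X.round(4),round(e,4))
a=P["top"]["img"][80:320,150:480];b=P["scene"]["img"][110:380,190:430]
cv2.imwrite("pics/t1.png",cv2.resize(a,None,fx=2.4,fy=2.4,interpolation=2));cv2.imwrite("pics/s1.png",cv2.resize(b,None,fx=2.2,fy=2.2,interpolation=2))
E
```

```text
blue [0.5881 0.2484 0.1091] 0.0057
yellow [0.5885 0.3221 0.1294] 0.0028
green [0.587  0.1503 0.1067] 0.003
pink [0.8126 0.2756 0.0149] 0.002
base [ 0.5105 -0.1384  0.022 ] 0.0004
cover [ 0.4606 -0.3795  0.029 ] 0.0006
rack [0.5876 0.2436 0.0036] 0.0023
d7 [ 0.3471  0.179  -0.0025] 0.0112
d3 [ 0.7022 -0.121   0.0065] 0.006
glue [ 0.3267 -0.4534  0.002 ] 0.005
```

View pics/t1.png

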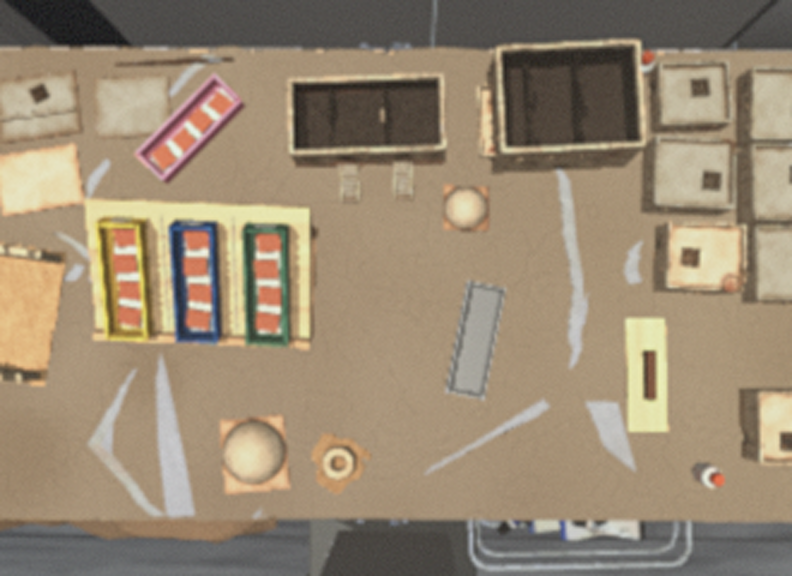

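View pics/s1.png

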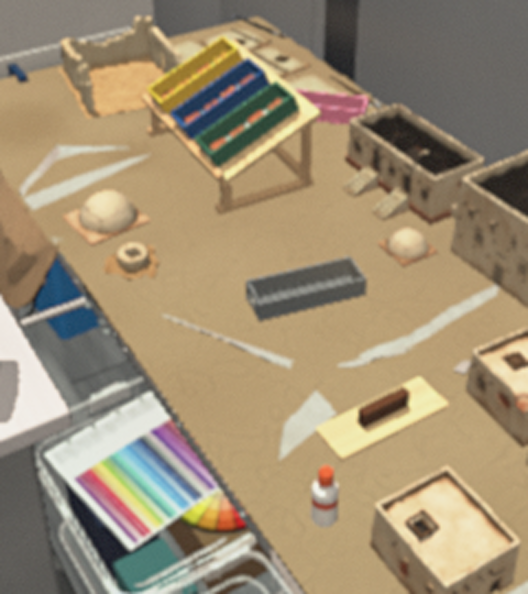

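The top view shows yellow, blue and green on the rack (crop px x = 123, 195, 267, y ≈ 280) and a pink look-alike lying behind it at (190,128). The grey base is at (475,340), turned about -13°, and the cover is at (647,375). Next I'll measure outlines by fitting the models to colour masks.

```bash
cat > fit.py <<'E'
from h import *
from scipy.optimize import least_squares
def pose(v,tilt): # x,y,z,yaw
    return R.from_euler("z",v[3])*R.from_euler("y",-tilt),np.array(v[:3])
def hullpts(L,W,z0,z1):
    return np.array([[a*L/2,b*W/2,z] for a in(-1,1) for b in(-1,1) for z in(z0,z1)])
def mask(img,kind):
    h=cv2.cvtColor(img,cv2.COLOR_BGR2HSV);H,S,V=[h[...,i].astype(int) for i in range(3)]
    m={"blue":(H>100)&(H<128)&(S>110),"green":(H>65)&(H<98)&(S>80),"yellow":(H>19)&(H<34)&(S>150)&(V>90),
       "cover":(H>17)&(H<35)&(S>50)&(V>165),"base":(S<45)&(V<185)}[kind]
    return m.astype(np.uint8)
def outline(p,kind,c,rad):
    m=mask(p["img"],kind);w=np.zeros_like(m);cv2.circle(w,tuple(int(round(float(t))) for t in c),rad,1,-1);m=m*w
    n,l,s,_=cv2.connectedComponentsWithStats(cv2.morphologyEx(m,cv2.MORPH_CLOSE,np.ones((3,3))))
    k=1+np.argmax(s[1:,4]);q=cv2.findNonZero((l==k).astype(np.uint8)).reshape(-1,2)
    return cv2.convexHull(q).reshape(-1,2).astype(float)
def fit(P,kind,x0,tilt,dims,fixz=None,rad=45):
    pts=hullpts(*dims);obs=[(p,outline(p,kind,proj(p,x0[:3]),rad)) for p in P]
    th=np.linspace(0,2*np.pi,24,endpoint=False);D=np.stack([np.cos(th),np.sin(th)],1)
    def f(v):
        v=list(v[:2])+[fixz if fixz is not None else v[3]]+[v[2]]
        r,t=pose(v,tilt);X=r.apply(pts)+t;e=[]
        for p,h in obs:
            u=np.array([proj(p,x) for x in X]);e.append(((h@D.T).max(0)-(u@D.T).max(0)+0.25))
        return np.concatenate(e)
    v0=[x0[0],x0[1],x0[3]]+([] if fixz is not None else [x0[2]])
    s=least_squares(f,v0,loss="soft_l1");print(kind,"xy",s.x[:2].round(4),"yaw deg",np.degrees(s.x[2]).round(1),"z",fixz if fixz is not None else s.x[3].round(4),"rms px",np.sqrt(np.mean(s.fun**2)).round(2))
    return s.x
E
python3 - <<'E'
from fit import *
P=[snapshot("scene"),snapshot("top")]
T=(160,56) 
for k,x in[("blue",[.588,.248,.115,0]),("yellow",[.588,.34,.115,0]),("green",[.587,.155,.115,0])]:
    fit(P,k,x,.42,(.16,.056,-.016,.016));fit(P[1:],k,x,.42,(.16,.056,-.016,.016),.115,)
for z in(None,.016): fit(P,"base",[.51,-.138,.016,-.22],0,(.16,.056,-.016,.016),z)
fit(P[1:],"base",[.51,-.138,.016,-.22],0,(.16,.056,-.016,.016),.016)
for z in(None,.011):fit(P,"cover",[.46,-.38,.011,0],0,(.16,.056,-.006,0),z)
fit(P[1:],"cover",[.46,-.38,.011,0],0,(.16,.056,-.006,0),.011)
E
```

```text
blue xy [0.6148 0.2994] yaw deg -6.7 z 0.0789 rms px 7.46
blue xy [0.5902 0.2743] yaw deg -37.9 z 0.115 rms px 11.02
yellow xy [0.5883 0.3372] yaw deg -6.4 z 0.1129 rms px 4.26
yellow xy [0.5857 0.3364] yaw deg -6.4 z 0.115 rms px 5.68
green xy [0.5922 0.1717] yaw deg -14.7 z 0.1012 rms px 16.52
green xy [0.5509 0.1125] yaw deg -3.3 z 0.115 rms px 25.47
base xy [ 0.5114 -0.128 ] yaw deg -10.4 z 0.0131 rms px 1.12
base xy [ 0.5111 -0.1282] yaw deg -10.5 z 0.016 rms px 1.13
base xy [ 0.5107 -0.1282] yaw deg -11.4 z 0.016 rms px 0.44
cover xy [ 0.4252 -0.4172] yaw deg -26.7 z 0.1402 rms px 26.72
cover xy [ 0.4292 -0.4423] yaw deg -11.0 z 0.011 rms px 27.05
cover xy [ 0.4161 -0.4152] yaw deg 7.5 z 0.011 rms px 26.8
```

```bash
python3 - <<'E'
from fit import *
p=snapshot("top");s=snapshot("scene")
h=cv2.cvtColor(p["img"],cv2.COLOR_BGR2HSV)
for n,c,r in[("yel",188,198),("blue",219,198),("green",248,198)]:
    print(n,[tuple(map(int,h[r,x])) for x in range(c,c+26)])
print("ybl",[tuple(map(int,h[y,192])) for y in range(170,226,3)])
print("cov",[tuple(map(int,h[225,x])) for x in range(406,434)])
hs=cv2.cvtColor(s["img"],cv2.COLOR_BGR2HSV)
# crop scale 2.2 offset (190,110)
for n,(x,y) in dict(yel=(195,85),blue=(222,105),green=(253,133),cov=(340,425),board=(160,115)).items():
    print(n,[tuple(map(int,hs[int(110+y/2.2)+d,int(190+x/2.2)])) for d in range(-3,4)])
E
```

```text
yel [(21, 72, 199), (27, 70, 228), (28, 67, 232), (28, 82, 232), (26, 130, 224), (23, 151, 164), (21, 150, 107), (19, 149, 108), (20, 158, 144), (20, 161, 179), (19, 145, 192), (14, 136, 202), (9, 146, 206), (8, 149, 207), (8, 151, 202), (8, 148, 204), (8, 145, 202), (8, 146, 202), (7, 139, 205), (12, 139, 215), (22, 145, 223), (26, 144, 214), (25, 143, 137), (20, 139, 114), (20, 126, 134), (18, 98, 148)]
blue [(18, 72, 213), (18, 82, 220), (16, 53, 178), (114, 63, 129), (110, 107, 81), (110, 88, 58), (109, 95, 75), (110, 72, 96), (138, 10, 123), (7, 47, 180), (9, 95, 198), (9, 103, 198), (11, 92, 193), (10, 89, 192), (10, 82, 190), (11, 74, 194), (12, 66, 200), (13, 59, 204), (8, 36, 172), (114, 70, 132), (109, 124, 105), (110, 69, 78), (13, 51, 106), (17, 88, 156), (17, 95, 166), (17, 93, 170)]
green [(22, 71, 218), (23, 75, 230), (22, 82, 224), (32, 61, 167), (58, 60, 124), (62, 59, 78), (56, 52, 69), (58, 46, 95), (48, 30, 143), (30, 28, 200), (25, 29, 226), (27, 30, 222), (29, 27, 219), (31, 24, 220), (36, 24, 224), (33, 21, 228), (33, 20, 229), (30, 26, 224), (31, 28, 190), (60
[... 697 characters left out ...]
 56, 232), (29, 64, 227), (24, 75, 212), (18, 74, 175), (18, 70, 168), (17, 73, 174), (18, 73, 171), (17, 73, 171), (17, 71, 168)]
yel [(24, 174, 223), (22, 172, 182), (21, 180, 156), (21, 178, 153), (21, 179, 157), (21, 182, 157), (20, 154, 154)]
blue [(125, 34, 148), (108, 85, 162), (108, 114, 130), (107, 146, 94), (106, 163, 83), (107, 149, 84), (108, 146, 84)]
green [(71, 91, 81), (69, 93, 71), (70, 87, 73), (70, 83, 71), (72, 91, 76), (72, 92, 72), (51, 60, 85)]
cov [(26, 73, 241), (25, 75, 241), (25, 75, 241), (25, 72, 241), (26, 73, 240), (25, 75, 241), (25, 74, 241)]
board [(16, 116, 156), (16, 114, 176), (16, 110, 199), (17, 109, 201), (17, 108, 167), (17, 107, 131), (16, 101, 137)]
```

```bash
python3 - <<'E'
s=open("fit.py").read()
a=s.index('    m={"blue"');b=s.index('[kind]\n')
s=s[:a]+'''    m={"blue":(H>100)&(H<126)&(S>55),"green":(H>42)&(H<95)&(S>38),"yellow":(H>18)&(H<34)&(S>112),
       "cover":(H>19)&(H<36)&(S>45)&(V>195),"base":(S<45)&(V<185)}'''+s[b:]
open("fit.py","w").write(s)
E
cat > meas.py <<'E'
from fit import *
P=[snapshot("scene"),snapshot("top")]
for k,x in[("blue",[.588,.248,.115,0]),("yellow",[.588,.335,.115,0]),("green",[.587,.155,.115,0])]:
    fit(P,k,x,.42,(.16,.056,-.016,.016));fit(P[1:],k,x,.42,(.16,.056,-.016,.016),.115,)
for z in(None,.011):fit(P,"cover",[.46,-.38,.011,0],0,(.16,.056,-.006,0),z)
fit(P[1:],"cover",[.46,-.38,.011,0],0,(.16,.056,-.006,0),.011)
V=[]
for p,s in zip(P,((190,110,240,160),(180,150,290,120))):
    im=p["img"].copy()
    for k,x in[("blue",[.588,.248,.115,0]),("yellow",[.588,.335,.115,0]),("green",[.587,.155,.115,0]),("base",[.51,-.13,.016]),("cover",[.46,-.38,.011])]:
        cv2.polylines(im,[outline(p,k,proj(p,x[:3]),45).astype(int)],True,(0,0,255),1)
    c=im[s[1]:s[1]+s[3],s[0]:s[0]+s[2]];c=cv2.resize(c,(780,int(780*s[3]/s[2])));V.append(cv2.resize(c,(600,int(600*s[3]/s[2]))))
cv2.imwrite("pics/o.png",np.vstack(V)[:700]);
E
python3 meas.py; python3 -c "
import cv2;a=cv2.imread('pics/o.png');print(a.shape);cv2.imwrite('pics/o2.png',cv2.resize(a,None,fx=.9,fy=.9))"
```

```text
blue xy [0.5844 0.2444] yaw deg -3.5 z 0.1128 rms px 1.58
blue xy [0.5831 0.2433] yaw deg -3.9 z 0.115 rms px 1.48
yellow xy [0.5864 0.3347] yaw deg -2.9 z 0.1178 rms px 0.66
yellow xy [0.5864 0.3354] yaw deg -2.9 z 0.115 rms px 0.41
green xy [0.5803 0.1517] yaw deg -2.4 z 0.1158 rms px 1.32
green xy [0.5804 0.1507] yaw deg -2.4 z 0.115 rms px 1.35
cover xy [ 0.4627 -0.3711] yaw deg 0.8 z 0.0116 rms px 1.03
cover xy [ 0.4628 -0.3711] yaw deg 0.8 z 0.011 rms px 1.03
cover xy [ 0.4637 -0.372 ] yaw deg 1.8 z 0.011 rms px 0.36
(648, 600, 3)
```

View pics/o2.png

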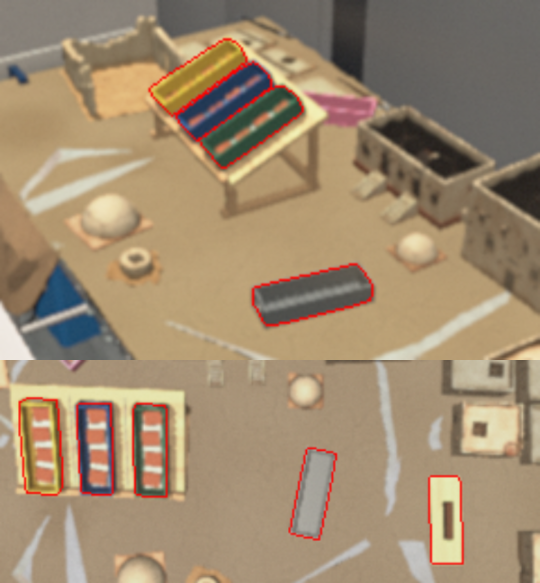

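```bash
cat > plan.py <<'E'
from h import *
def Rt(yaw,tilt): # tool rot for tray at yaw (deg), slope tilt; tool x = -tray x
    return R.from_euler("z",yaw,degrees=True)*R.from_euler("y",-tilt)*R.from_euler("xyz",[np.pi,0,np.pi])
def tray(c,yaw,tilt,dz): # TCP for tool point dz along tray z from tray centre c
    r=Rt(yaw,tilt);return np.array(c)-r.as_matrix()[:,2]*dz,r
def plan(wps,step=45,turn=9):
    o=robot.get_obs();p=np.array(o["tool_pos"]);r=R.from_euler("xyz",o["ee_rot"]);out=[]
    for c,q,h in wps:
        c=np.array(c);d=np.linalg.norm(c-p)*1e3;v=np.degrees((r.inv()*q).as_rotvec());n=max(1,int(np.ceil(max(d/step,np.abs(v).max()/turn))))
        print("->",c.round(4),"dist %.1f turn"%d,v.round(1),"n",n)
        for i in range(n):
            ri=r*R.from_rotvec(np.radians(v)*i/n);s=ri.inv().apply(c-p)*1e3/n
            out.append(" ".join(f"{x:g}" for x in [*np.round(s,1),*np.round(v/n,1),h]))
        p,r=c,q
    for i in range(0,len(out),12):print("; ".join(out[i:i+12]))
def st():
    o=robot.get_obs();print("t %.2f"%o["time"],o["tool_pos"].round(4),np.degrees(o["ee_rot"]).round(1),o["wrist_force"].round(1),"w %.4f"%o["width"],"q",o["joint_positions"].round(2))
E
python3 - <<'E'
from plan import *
c=[.5835,.244,.1155]
a,r=tray(c,-3,.42,.08);g,_=tray(c,-3,.42,-.013)
print(np.degrees(r.as_euler("xyz")))
plan([(a,r,.85)]);plan([(g,r,.85)])
E
```

```text
[180.         24.0642274 177.       ]
-> [0.5509 0.2457 0.1885] dist 445.0 turn [ -3.8 -23.9 -17.6] n 10
-42.7 -12.4 1.7 -0.4 -2.4 -1.8 0.85; -42.2 -13.7 3.4 -0.4 -2.4 -1.8 0.85; -41.6 -15 5 -0.4 -2.4 -1.8 0.85; -40.9 -16.3 6.6 -0.4 -2.4 -1.8 0.85; -40 -17.6 8.2 -0.4 -2.4 -1.8 0.85; -39.1 -18.9 9.7 -0.4 -2.4 -1.8 0.85; -38 -20.2 11.2 -0.4 -2.4 -1.8 0.85; -36.9 -21.4 12.6 -0.4 -2.4 -1.8 0.85; -35.7 -22.6 14 -0.4 -2.4 -1.8 0.85; -34.3 -23.8 15.3 -0.4 -2.4 -1.8 0.85
-> [0.5888 0.2437 0.1036] dist 487.3 turn [ -3.8 -23.9 -17.6] n 11
-42.1 -10.2 9.3 -0.3 -2.2 -1.6 0.85; -41.4 -11.4 10.8 -0.3 -2.2 -1.6 0.85; -40.6 -12.7 12.3 -0.3 -2.2 -1.6 0.85; -39.8 -13.9 13.7 -0.3 -2.2 -1.6 0.85; -38.8 -15 15.1 -0.3 -2.2 -1.6 0.85; -37.8 -16.2 16.5 -0.3 -2.2 -1.6 0.85; -36.7 -17.4 17.8 -0.3 -2.2 -1.6 0.85; -35.5 -18.5 19 -0.3 -2.2 -1.6 0.85; -34.2 -19.6 20.2 -0.3 -2.2 -1.6 0.85; -32.9 -20.6 21.4 -0.3 -2.2 -1.6 0.85; -31.4 -21.7 22.5 -0.3 -2.2 -1.6 0.85
```

arm_command:
  commands: "-42.7 -12.4 1.7 -0.4 -2.4 -1.8 0.85; -42.2 -13.7 3.4 -0.4 -2.4 -1.8 0.85; -41.6 -15 5 -0.4 -2.4 -1.8 0.85; -40.9 -16.3 6.6 -0.4 -2.4 -1.8 0.85; -40 -17.6 8.2 -0.4 -2.4 -1.8 0.85; -39.1 -18.9 9.7 -0.4 -2.4 -1.8 0.85; -38 -20.2 11.2 -0.4 -2.4 -1.8 0.85; -36.9 -21.4 12.6 -0.4 -2.4 -1.8 0.85; -35.7 -22.6 14 -0.4 -2.4 -1.8 0.85; -34.3 -23.8 15.3 -0.4 -2.4 -1.8 0.85"

```text
time: 2.65
tool_pos: [0.563, 0.2437, 0.1923]
ee_rot: [3.14, 0.438, 3.112]
wrist_force: [-0.2, 0.5, -0.6]
width: 0.0798
```

```bash
python3 - <<'E'
from plan import *
st()
c=[.5835,.244,.1155]
a,r=tray(c,-3,.42,.03);g,_=tray(c,-3,.42,-.013)
plan([(a,r,.85),(g,r,.85)],step=30)
E
```

```text
t 2.65 [0.563  0.2437 0.1923] [179.9  25.1 178.3] [-0.2  0.5 -0.6] w 0.0798 q [ 0.42 -0.05  1.6  -0.2   1.2  -1.09]
-> [0.5713 0.2446 0.1429] dist 50.1 turn [0.7 1.  1.2] n 2
-> [0.5888 0.2437 0.1036] dist 43.0 turn [0. 0. 0.] n 2
6.7 0.5 24.1 0.3 0.5 0.6 0.85; 6.5 0.6 24.2 0.3 0.5 0.6 0.85; -0 -0 21.5 0 0 0 0.85; -0 -0 21.5 0 0 0 0.85
```

arm_command:
  commands: "6.7 0.5 24 0.3 0.5 0.6 0.85; 6.5 0.6 24 0.3 0.5 0.6 0.85; 0 0 0 0 0 0 0.85; 0 0 15 0 0 0 0.85; 0 0 0 0 0 0 0.85"

```text
time: 3.28
tool_pos: [0.58, 0.2414, 0.1295]
ee_rot: [3.14, 0.423, 3.084]
wrist_force: [-0.5, 0.2, -0.9]
width: 0.0796
```

```bash
python3 - <<'E'
from plan import *
st()
c=[.5835,.244,.1155]
g,r=tray(c,-3,.42,-.013)
plan([(g,r,.85)],step=30)
E
```

```text
t 3.27 [0.58   0.2414 0.1295] [179.9  24.2 176.7] [-0.5  0.2 -0.9] w 0.0796 q [ 0.41  0.03  1.65 -0.21  1.09 -1.05]
-> [0.5888 0.2437 0.1036] dist 27.4 turn [-0.   0.2 -0.3] n 1
2.7 2.8 27.1 -0 0.2 -0.3 0.85
```

arm_command:
  commands: "1.5 1.5 14 0 0.1 -0.2 0.85; 1.2 1 12 0 0.1 -0.1 0.85; 0 0 0 0 0 0 0.4; 0 0 0 0 0 0 0.4; 0 0 0 0 0 0 0.4; 0 0 0 0 0 0 0.4"

```text
time: 4.03
tool_pos: [0.5891, 0.2443, 0.1043]
ee_rot: [3.141, 0.42, 3.09]
wrist_force: [-0.1, 0.4, -1.2]
width: 0.0558
```

```bash
python3 - <<'E'
from plan import *
st()
b=np.array([.511,-.128,.016]);yb=-11.2
o=robot.get_obs();p=o["tool_pos"];r=R.from_euler("xyz",o["ee_rot"])
up=p-r.as_matrix()[:,2]*.11+[0,0,.03]
u=R.from_euler("z",yb,degrees=True).apply([.035,0,0])
t,rt=tray(b+u+[0,0,.032],yb,0,-.013)
plan([(up,r,.4),(t+[0,0,.06],rt,.4)])
E
```

```text
t 4.03 [0.5891 0.2443 0.1043] [180.   24.1 177. ] [-0.1  0.4 -1.2] w 0.0558 q [ 0.4   0.07  1.66 -0.21  1.04 -1.05]
-> [0.5442 0.2465 0.2347] dist 137.9 turn [0. 0. 0.] n 4
-> [ 0.5453 -0.1348  0.095 ] dist 406.1 turn [ 1.8 24.   8.1] n 10
-3.1 0 -34.3 0 0 0 0.4; -3.1 0 -34.3 0 0 0 0.4; -3.1 0 -34.3 0 0 0 0.4; -3.1 0 -34.3 0 0 0 0.4; 3.8 -38.1 13.6 0.2 2.4 0.8 0.4; 2.7 -38.1 13.8 0.2 2.4 0.8 0.4; 1.6 -38.1 14 0.2 2.4 0.8 0.4; 0.4 -38 14.2 0.2 2.4 0.8 0.4; -0.7 -38 14.3 0.2 2.4 0.8 0.4; -1.8 -37.9 14.4 0.2 2.4 0.8 0.4; -3 -37.9 14.4 0.2 2.4 0.8 0.4; -4.1 -37.8 14.4 0.2 2.4 0.8 0.4
-5.3 -37.7 14.3 0.2 2.4 0.8 0.4; -6.4 -37.5 14.2 0.2 2.4 0.8 0.4
```

arm_command:
  commands: "0 0 -25 0 0 0 0; -3 0 -34 0 0 0 0; -3 0 -34 0 0 0 0; -3 0 -34 0 0 0 0; 0 -10 -10 0 3 0.8 0; 0 -38 4 0 5 1 0; 0 -38 4 0 5 1 0; 0 -38 4 0 5 1 0; 0 -38 0 0 3 1 0; 0 -38 0 0 0 1 0; 0 -38 0 0 0 0 0; 0 -38 0 0 0 0 0"

```text
time: 5.52
tool_pos: [0.5119, -0.0324, 0.2194]
ee_rot: [3.119, 0.042, 2.996]
wrist_force: [0.1, 0.4, -1.2]
width: 0.0556
```

```bash
cat > goto.py <<'E'
import sys
from plan import *
b=np.array([.511,-.128,.016]);yb=-11.2
def over(level,stepmm,clear,dxy=(0,0),dz=-.013):
    u=R.from_euler("z",yb,degrees=True).apply([stepmm*1e-3+dxy[0]*1e-3,dxy[1]*1e-3,0])
    return tray(b+u+[0,0,.032*level+clear],yb,0,dz)
E
python3 - <<'E'
from goto import *
st();t,r=over(1,35,.06);plan([(t,r,0)])
E
```

```text
t 5.53 [ 0.5119 -0.0324  0.2194] [178.7   2.4 171.7] [ 0.1  0.4 -1.2] w 0.0556 q [-0.19 -0.03  1.47  0.02  1.67 -1.61]
-> [ 0.5453 -0.1348  0.095 ] dist 164.6 turn [1.4 2.4 2.9] n 4
-10.7 -24.8 31 0.3 0.6 0.7 0; -11.3 -24.5 31 0.3 0.6 0.7 0; -11.9 -24.2 31.1 0.3 0.6 0.7 0; -12.6 -23.8 31.1 0.3 0.6 0.7 0
```

arm_command:
  commands: "-10.7 -24.8 31 0.3 0.6 0.7 0; -11.3 -24.5 31 0.3 0.6 0.7 0; -11.9 -20 25 0.3 0.6 0.7 0; -6 -8 15 0.3 0.3 0.4 0; 0 0 0 0 0 0 0"

```text
time: 6.15
tool_pos: [0.5433, -0.1191, 0.1158]
ee_rot: [3.139, 0.009, 2.947]
wrist_force: [0.1, -0.8, -1.1]
width: 0.0559
```

```bash
python3 - <<'E'
from goto import *
from fit import *
st();o=robot.get_obs();p=o["tool_pos"];yaw=o["ee_rot"][2]-np.pi
P=[snapshot("scene"),snapshot("top")]
x0=[p[0],p[1],p[2]+.013,yaw]
fit(P,"blue",x0,0,(.16,.056,-.016,.016));fit(P[1:],"blue",x0,0,(.16,.056,-.016,.016),x0[2])
im=P[0]["img"];cv2.imwrite("pics/b1.png",cv2.resize(im[170:290,250:410],None,fx=4,fy=4,interpolation=2))
t,r=over(1,35,.004);plan([(t,r,0)],step=20)
E
```

```text
t 6.15 [ 0.5433 -0.1191  0.1158] [179.9   0.5 168.9] [ 0.1 -0.8 -1.1] w 0.0559 q [-0.32  0.13  1.5   0.    1.5  -1.7 ]
blue xy [ 0.5214 -0.0748] yaw deg 43.6 z 0.0931 rms px 14.44
blue xy [ 0.5249 -0.1179] yaw deg -14.7 z 0.1287956077575974 rms px 16.44
-> [ 0.5453 -0.1348  0.039 ] dist 80.5 turn [0.1 0.7 0.1] n 5
-0.7 -3.1 15.8 0 0.1 0 0; -0.7 -3.1 15.8 0 0.1 0 0; -0.7 -3.1 15.8 0 0.1 0 0; -0.8 -3.1 15.8 0 0.1 0 0; -0.8 -3.1 15.8 0 0.1 0 0
```

View pics/b1.png

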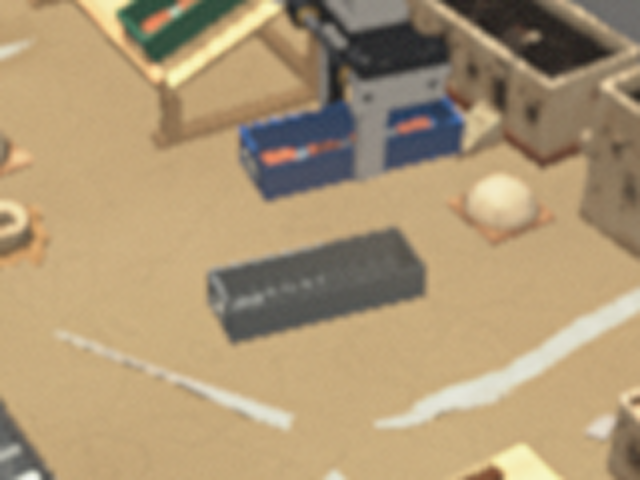

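```bash
python3 - <<'E'
s=open("fit.py").read()
s=s.replace("k=1+np.argmax(s[1:,4]);q=cv2.findNonZero((l==k)","k=[1+np.argmax(s[1:,4])] if kind in('base','cover') else 1+np.where(s[1:,4]>12)[0];q=cv2.findNonZero(np.isin(l,k)")
open("fit.py","w").write(s)
from goto import *
from fit import *
st();o=robot.get_obs();p=o["tool_pos"];yaw=o["ee_rot"][2]-np.pi
P=[snapshot("scene")]
x0=[p[0],p[1],p[2]+.013,yaw]
print(x0);fit(P,"blue",x0,0,(.16,.056,-.016,.016),x0[2],rad=55)
fit(P,"base",[*b,-.2],0,(.16,.056,-.016,.016),.016)
E
```

```text
t 6.25 [ 0.5441 -0.1188  0.1178] [179.9   0.7 168.9] [-0.2  0.5 -1.8] w 0.0557 q [-0.32  0.13  1.5   0.    1.5  -1.7 ]
[np.float64(0.5441437750430098), np.float64(-0.11878020975908742), np.float64(0.130834273775409), np.float64(-0.1935393109018495)]
blue xy [ 0.5524 -0.1117] yaw deg -5.2 z 0.130834273775409 rms px 1.82
base xy [ 0.5132 -0.128 ] yaw deg -7.9 z 0.016 rms px 1.64
```

```bash
python3 - <<'E'
from goto import *
st();t,r=over(1,32,.006);plan([(t,r,0)],step=20)
E
```

```text
t 6.30 [ 0.5445 -0.1187  0.1185] [179.9   0.8 168.9] [ 1.  -1.2 -1.9] w 0.0560 q [-0.32  0.13  1.5   0.    1.5  -1.7 ]
-> [ 0.5424 -0.1342  0.041 ] dist 79.1 turn [0.1 0.8 0.1] n 4
0 -3.9 19.4 0 0.2 0 0; -0 -3.9 19.4 0 0.2 0 0; -0.1 -3.9 19.4 0 0.2 0 0; -0.2 -3.9 19.4 0 0.2 0 0
```

arm_command:
  commands: "0 -4 18 0 0.2 0 0; 0 -4 18 0 0.2 0 0; 0 -4 16 0 0.2 0 0; 0 -3 10 0 0.2 0 0; 0 0 0 0 0 0 0; 0 0 0 0 0 0 0"

```text
time: 7.05
tool_pos: [0.5423, -0.1333, 0.0536]
ee_rot: [3.14, 0.001, 2.95]
wrist_force: [0.1, -0.4, -0.7]
width: 0.056
```

```bash
python3 - <<'E'
from goto import *
st();t,r=over(1,32,.002);plan([(t,r,0)],step=20)
E
```

```text
t 7.05 [ 0.5423 -0.1333  0.0536] [179.9   0.  169. ] [ 0.1 -0.4 -0.7] w 0.0560 q [-0.34  0.18  1.57  0.    1.39 -1.72]
-> [ 0.5424 -0.1342  0.037 ] dist 16.6 turn [0.1 0.  0.2] n 1
-0.2 -1 16.6 0.1 0 0.2 0
```

arm_command:
  commands: "0 -1 8 0 0 0.2 0; 0 0 5 0 0 0 0; 0 0 2 0 0 0 0; 0 0 0 0 0 0 0"

```text
time: 7.55
tool_pos: [0.543, -0.1344, 0.0388]
ee_rot: [3.14, 0.003, 2.947]
wrist_force: [0.1, -0.2, -1.7]
width: 0.056
```

arm_command:
  commands: "0 0 2 0 0 0 0; 0 0 2 0 0 0 0; 0 0 1 0 0 0 0; 0 0 1 0 0 0 0"

```text
time: 8.05
tool_pos: [0.5435, -0.1345, 0.0335]
ee_rot: [3.14, 0.004, 2.947]
wrist_force: [-1.6, -0.4, 3.1]
width: 0.0556
```

arm_command:
  commands: "0 0 0.5 0 0 0 0; 0 0 0 0 0 0 0.85; 0 0 0 0 0 0 0.85; 0 0 0 0 0 0 0.85; 0 0 -30 0 0 0 0.85; 0 0 -50 0 0 0 0.85; 0 0 -50 0 0 0 0.85; 0 20 -40 0 0 0 0.85; 0 50 0 0 0 0 0.85; 0 50 0 0 0 0 0.85"

```text
time: 9.3
tool_pos: [0.5671, -0.0176, 0.2089]
ee_rot: [3.139, 0.007, 2.939]
wrist_force: [0.6, 0.5, -0.2]
width: 0.0798
```

```bash
python3 - <<'E'
from goto import *
from fit import *
st()
P=[snapshot("scene"),snapshot("top")]
D=(.16,.056,-.016,.016)
fit(P,"blue",[.545,-.135,.048,-.2],0,D);fit(P,"blue",[.545,-.135,.048,-.2],0,D,.048);fit(P[1:],"blue",[.545,-.135,.048,-.2],0,D,.048)
v=[cv2.resize(P[0]["img"][180:280,260:400],None,fx=4,fy=4,interpolation=2),cv2.resize(P[1]["img"][170:270,290:430],None,fx=4,fy=4,interpolation=2)]
cv2.imwrite("pics/b2.png",cv2.resize(np.vstack(v),None,fx=.75,fy=.75,interpolation=3))
# yellow approach
c=[.586,.335,.1165];a,r=tray(c,-3,.42,.10);plan([(a,r,.85)])
E
```

```text
t 9.30 [ 0.5671 -0.0176  0.2089] [179.9   0.4 168.4] [ 0.6  0.5 -0.2] w 0.0798 q [-0.13  0.12  1.33  0.    1.69 -1.5 ]
blue xy [ 0.5442 -0.1318] yaw deg -8.6 z 0.0385 rms px 3.47
blue xy [ 0.5433 -0.1335] yaw deg -7.1 z 0.048 rms px 3.91
blue xy [ 0.5435 -0.1336] yaw deg -10.2 z 0.048 rms px 1.43
-> [0.5453 0.3371 0.2078] dist 352.0 turn [ -1.5 -23.6  -8.1] n 8
11.2 42.5 0.2 -0.2 -3 -1 0.85; 10.5 42.7 -0.2 -0.2 -3 -1 0.85; 9.7 42.9 -0.6 -0.2 -3 -1 0.85; 8.9 43.1 -0.9 -0.2 -3 -1 0.85; 8.1 43.2 -1.2 -0.2 -3 -1 0.85; 7.3 43.4 -1.4 -0.2 -3 -1 0.85; 6.4 43.5 -1.7 -0.2 -3 -1 0.85; 5.5 43.6 -1.8 -0.2 -3 -1 0.85
```

View pics/b2.png

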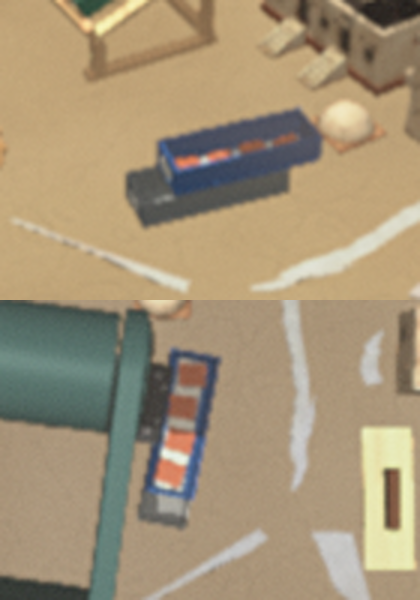

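Blue sits level on the base, stepped about 33 mm with the base's near end showing. Next is yellow.

arm_command:
  commands: "11 42 -6 -0.2 -3 -1 0.85; 10 43 -5 -0.2 -3 -1 0.85; 10 43 -1 -0.2 -3 -1 0.85; 9 43 -1 -0.2 -3 -1 0.85; 8 43 -1 -0.2 -3 -1 0.85; 7 43 -1 -0.2 -3 -1 0.85; 6 43 2 -0.2 -3 -1 0.85; 5 33 5 -0.2 -3 -1 0.85; 0 0 0 0 0 0 0.85"

```text
time: 10.52
tool_pos: [0.5507, 0.3284, 0.2062]
ee_rot: [-3.137, 0.44, 3.09]
wrist_force: [1.3, -0.7, 0.3]
width: 0.08
```

```bash
python3 - <<'E'
from goto import *
st();c=[.586,.335,.1165];a,r=tray(c,-3,.42,.02);plan([(a,r,.85)],30)
E
```

```text
t 10.53 [0.5507 0.3284 0.2062] [-179.7   25.2  177. ] [ 1.3 -0.7  0.3] w 0.0800 q [ 0.59  0.04  1.49 -0.27  1.27 -0.89]
-> [0.5779 0.3354 0.1348] dist 76.7 turn [-0.3  1.1  0. ] n 3
2.1 2.9 25.3 -0.1 0.4 0 0.85; 1.9 2.9 25.3 -0.1 0.4 0 0.85; 1.7 2.9 25.4 -0.1 0.4 0 0.85
```

arm_command:
  commands: "2 3 25 -0.1 0.4 0 0.85; 2 3 25 -0.1 0.4 0 0.85; 1.5 2 16 -0.1 0.4 0 0.85; 0 0 0 0 0 0 0.85; 0 0 0 0 0 0 0.85"

```text
time: 11.15
tool_pos: [0.578, 0.3296, 0.1457]
ee_rot: [-3.141, 0.421, 3.084]
wrist_force: [0.3, -1.0, 0.9]
width: 0.0803
```

```bash
python3 - <<'E'
from goto import *
from fit import *
st();c=[.586,.335,.1165];a,r=tray(c,-3,.42,-.013);plan([(a,r,.85)],20)
P=[snapshot("scene"),snapshot("top")]
D=(.16,.056,-.016,.016)
fit(P,"blue",[.545,-.135,.048,-.2],0,D);fit(P[1:],"blue",[.545,-.135,.048,-.2],0,D,.048)
E
```

```text
t 11.15 [0.578  0.3296 0.1457] [-180.    24.1  176.7] [ 0.3 -1.   0.9] w 0.0803 q [ 0.56  0.12  1.51 -0.26  1.17 -0.89]
-> [0.5913 0.3347 0.1046] dist 43.5 turn [-0.2  0.1 -0.3] n 3
1.6 2 14.3 -0.1 0 -0.1 0.85; 1.6 2 14.3 -0.1 0 -0.1 0.85; 1.6 2 14.3 -0.1 0 -0.1 0.85
blue xy [ 0.5456 -0.1331] yaw deg -9.3 z 0.042 rms px 1.9
blue xy [ 0.5443 -0.134 ] yaw deg -11.2 z 0.048 rms px 1.03
```

arm_command:
  commands: "1.6 2 15 0 0 -0.1 0.85; 1.6 2 15 0 0 -0.1 0.85; 1 1 9 0 0 0 0.85; 0 0 3 0 0 0 0.85; 0 0 0 0 0 0 0.4; 0 0 0 0 0 0 0; 0 0 0 0 0 0 0; 0 0 0 0 0 0 0"

```text
time: 12.25
tool_pos: [0.5919, 0.335, 0.1039]
ee_rot: [-3.14, 0.422, 3.089]
wrist_force: [-0.2, 0.5, -0.7]
width: 0.0561
```

arm_command:
  commands: "0 0 -25 0 0 0 0; -3 0 -34 0 0 0 0; -3 0 -34 0 0 0 0; -3 0 -34 0 0 0 0; 0 -15 -20 0 3 0.8 0; 0 -40 2 0 5 1 0; 0 -40 2 0 5 1 0; 0 -40 2 0 5 1 0; 0 -40 0 0 3 1 0; 0 -40 0 0 0 1 0; 0 -40 0 0 0 0 0; 0 -40 0 0 0 0 0"

```text
time: 13.75
tool_pos: [0.5066, 0.0387, 0.2363]
ee_rot: [3.122, 0.046, 2.994]
wrist_force: [-0.4, 0.2, -1.0]
width: 0.056
```

```bash
python3 - <<'E'
from goto import *
st();t,r=over(2,-1,.05);plan([(t,r,0)])
E
```

```text
t 13.75 [0.5066 0.0387 0.2363] [178.9   2.6 171.5] [-0.4  0.2 -1. ] w 0.0560 q [-0.05 -0.05  1.45  0.02  1.69 -1.47]
-> [ 0.51   -0.1278  0.117 ] dist 204.9 turn [1.2 2.6 2.8] n 5
-4.5 -33.3 23.4 0.2 0.5 0.6 0; -5 -33.2 23.5 0.2 0.5 0.6 0; -5.5 -33 23.6 0.2 0.5 0.6 0; -6.1 -32.9 23.7 0.2 0.5 0.6 0; -6.6 -32.7 23.8 0.2 0.5 0.6 0
```

arm_command:
  commands: "-4 -33 18 0.2 0.5 0.6 0; -5 -33 20 0.2 0.5 0.6 0; -5 -33 22 0.2 0.5 0.6 0; -5 -30 22 0.2 0.5 0.6 0; -5 -22 18 0.2 0.4 0.4 0; 0 -6 6 0 0 0 0; 0 0 0 0 0 0 0"

```text
time: 14.62
tool_pos: [0.5072, -0.127, 0.1283]
ee_rot: [3.139, 0.01, 2.939]
wrist_force: [0.6, 0.8, -0.2]
width: 0.0557
```

```bash
python3 - <<'E'
from goto import *
from fit import *
st();t,r=over(2,-1,.012);plan([(t,r,0)],20)
o=robot.get_obs();p=o["tool_pos"];yaw=o["ee_rot"][2]-np.pi
P=[snapshot("scene")];x0=[p[0],p[1],p[2]+.013,yaw]
print(np.round(x0,4));fit(P,"yellow",x0,0,(.16,.056,-.016,.016),x0[2],rad=50)
E
```

```text
t 14.62 [ 0.5072 -0.127   0.1283] [179.8   0.6 168.4] [ 0.6  0.8 -0.2] w 0.0557 q [-0.36  0.05  1.57  0.    1.52 -1.73]
-> [ 0.51   -0.1278  0.079 ] dist 49.4 turn [ 0.2  0.6 -0.4] n 3
-0.8 -0.1 16.4 0.1 0.2 -0.1 0; -0.9 -0.1 16.4 0.1 0.2 -0.1 0; -0.9 -0.1 16.4 0.1 0.2 -0.1 0
[ 0.5072 -0.127   0.1413 -0.2021]
yellow xy [ 0.5109 -0.1252] yaw deg -10.6 z 0.1412755134181762 rms px 0.84
```

arm_command:
  commands: "-0.5 0 16 0.1 0.2 -0.1 0; -0.5 0 16 0.1 0.2 -0.1 0; -0.5 0 12 0.1 0.2 -0.1 0; 0 0 0 0 0 0 0; 0 0 0 0 0 0 0"

```text
time: 15.3
tool_pos: [0.5102, -0.1248, 0.0829]
ee_rot: [-3.139, 0.002, 2.949]
wrist_force: [-0.4, 0.5, -0.7]
width: 0.0554
```

```bash
python3 - <<'E'
from goto import *
st();t,r=over(2,-2,.0);plan([(t,r,0)],40)
E
```

```text
t 15.30 [ 0.5102 -0.1248  0.0829] [-1.799e+02  1.000e-01  1.690e+02] [-0.4  0.5 -0.7] w 0.0554 q [-0.35  0.09  1.62 -0.    1.44 -1.72]
-> [ 0.509  -0.1276  0.067 ] dist 16.1 turn [-0.1  0.1  0.2] n 1
0.6 -2.9 15.9 -0.1 0.1 0.2 0
```

arm_command:
  commands: "0.5 -2.5 6 0 0 0.2 0; 0 0 4 0 0 0 0; 0 0 2 0 0 0 0; 0 0 0 0 0 0 0"

```text
time: 15.8
tool_pos: [0.5098, -0.1279, 0.0711]
ee_rot: [-3.139, 0.004, 2.945]
wrist_force: [-0.2, -0.4, -1.8]
width: 0.0557
```

```bash
python3 - <<'E'
from goto import *
st();t,r=over(2,-2,.0);plan([(t,r,0)],40)
E
```

```text
t 15.80 [ 0.5098 -0.1279  0.0711] [-179.8    0.2  168.7] [-0.2 -0.4 -1.8] w 0.0557 q [-0.35  0.1   1.63 -0.    1.41 -1.73]
-> [ 0.509  -0.1276  0.067 ] dist 4.1 turn [-0.2  0.2 -0.1] n 1
0.8 0.1 4.1 -0.2 0.2 -0.1 0
```

arm_command:
  commands: "0.5 0 2 -0.1 0.1 0 0; 0 0 2 0 0 0 0; 0 0 1 0 0 0 0; 0 0 1 0 0 0 0"

```text
time: 16.3
tool_pos: [0.5096, -0.1279, 0.0651]
ee_rot: [-3.14, 0.003, 2.945]
wrist_force: [-0.9, -0.6, -1.6]
width: 0.0558
```

arm_command:
  commands: "0 0 1 0 0 0 0; 0 0 1 0 0 0 0; 0 0 0 0 0 0 0"

```text
time: 16.68
tool_pos: [0.5098, -0.1279, 0.0643]
ee_rot: [-3.14, 0.004, 2.945]
wrist_force: [0.3, 0.3, -1.1]
width: 0.0558
```

arm_command:
  commands: "0 0 1.5 0 0 0 0; 0 0 1.5 0 0 0 0; 0 0 0 0 0 0 0"

```text
time: 17.05
tool_pos: [0.51, -0.1281, 0.0641]
ee_rot: [-3.14, 0.005, 2.945]
wrist_force: [-0.9, 0.4, -1.1]
width: 0.0557
```

arm_command:
  commands: "0 0 0 0 0 0 0.85; 0 0 0 0 0 0 0.85; 0 0 0 0 0 0 0.85; 0 0 -30 0 0 0 0.85; 0 0 -50 0 0 0 0.85; 0 0 -50 0 0 0 0.85; 0 20 -30 0 0 0 0.85; 0 50 0 0 0 0 0.85; 0 50 0 0 0 0 0.85; 0 45 0 0 0 0 0.85"

```text
time: 18.3
tool_pos: [0.5433, 0.0352, 0.2272]
ee_rot: [-3.141, 0.006, 2.938]
wrist_force: [1.1, -0.1, 0.4]
width: 0.08
```

```bash
python3 - <<'E'
from goto import *
from fit import *
st()
P=[snapshot("scene"),snapshot("top")]
D=(.16,.056,-.016,.016);x0=[.51,-.128,.08,-.2]
fit(P,"yellow",x0,0,D);fit(P,"yellow",x0,0,D,.08);fit(P[1:],"yellow",x0,0,D,.08)
v=[cv2.resize(P[0]["img"][170:270,260:400],None,fx=4,fy=4,interpolation=2),cv2.resize(P[1]["img"][170:270,290:430],None,fx=4,fy=4,interpolation=2)]
cv2.imwrite("pics/y2.png",cv2.resize(np.vstack(v),None,fx=.75,fy=.75,interpolation=3))
c=[.580,.151,.1155];a,r=tray(c,-3,.42,.08);plan([(a,r,.85)])
E
```

```text
t 18.30 [0.5433 0.0352 0.2272] [-180.     0.3  168.3] [ 1.1 -0.1  0.4] w 0.0800 q [-0.04  0.07  1.35 -0.    1.72 -1.41]
yellow xy [ 0.5128 -0.1285] yaw deg -10.0 z 0.0786 rms px 0.59
yellow xy [ 0.5124 -0.129 ] yaw deg -9.9 z 0.08 rms px 0.61
yellow xy [ 0.5127 -0.1287] yaw deg -10.5 z 0.08 rms px 0.65
-> [0.5474 0.1527 0.1885] dist 121.3 turn [ -1.7 -23.8  -8.2] n 3
6.2 37.9 12.7 -0.6 -7.9 -2.7 0.85; 6.2 38 12.2 -0.6 -7.9 -2.7 0.85; 6 38.2 11.8 -0.6 -7.9 -2.7 0.85
```

View pics/y2.png

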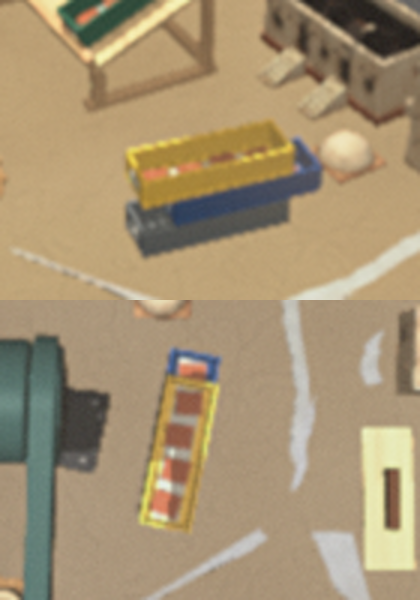

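arm_command:
  commands: "4 24 6 -0.4 -6 -2 0.85; 4 24 6 -0.4 -6 -2 0.85; 4 24 7 -0.4 -6 -2 0.85; 4 22 7 -0.4 -5 -1.5 0.85; 3 12 3 0 -1 -0.7 0.85; 0 0 0 0 0 0 0.85"

```text
time: 19.15
tool_pos: [0.5461, 0.1429, 0.1928]
ee_rot: [-3.132, 0.436, 3.093]
wrist_force: [0.4, -0.3, 0.1]
width: 0.0796
```

```bash
python3 - <<'E'
from goto import *
st();c=[.580,.151,.1155];a,r=tray(c,-3,.42,.02);plan([(a,r,.85)],30)
E
```

```text
t 19.15 [0.5461 0.1429 0.1928] [-179.5   25.   177.2] [ 0.4 -0.3  0.1] w 0.0796 q [ 0.23 -0.18  1.72 -0.14  1.19 -1.26]
-> [0.5719 0.1514 0.1338] dist 65.0 turn [-0.4  0.9  0.2] n 3
0.7 3.5 21.4 -0.1 0.3 0.1 0.85; 0.5 3.4 21.4 -0.1 0.3 0.1 0.85; 0.4 3.3 21.4 -0.1 0.3 0.1 0.85
```

arm_command:
  commands: "0.7 3.5 21 -0.1 0.3 0.1 0.85; 0.5 3.5 21 -0.1 0.3 0.1 0.85; 0.4 2.5 14 -0.1 0.3 0 0.85; 0 0 0 0 0 0 0.85; 0 0 0 0 0 0 0.85"

```text
time: 19.77
tool_pos: [0.5733, 0.1477, 0.1381]
ee_rot: [-3.138, 0.417, 3.084]
wrist_force: [0.6, 0.2, 0.8]
width: 0.0804
```

```bash
python3 - <<'E'
from goto import *
st();c=[.580,.151,.1155];a,r=tray(c,-3,.42,-.013);plan([(a,r,.85)],20)
E
```

```text
t 19.77 [0.5733 0.1477 0.1381] [-179.8   23.9  176.7] [0.6 0.2 0.8] w 0.0804 q [ 0.23 -0.08  1.73 -0.13  1.09 -1.25]
-> [0.5853 0.1507 0.1036] dist 36.6 turn [-0.3 -0.1 -0.3] n 2
1.6 1.9 18.1 -0.2 -0.1 -0.1 0.85; 1.6 1.9 18.1 -0.2 -0.1 -0.1 0.85
```

arm_command:
  commands: "1.5 1.5 15 -0.1 0 -0.1 0.85; 1.2 1.5 12 -0.1 0 -0.1 0.85; 0.5 0.5 6 0 0 0 0.85; 0 0 2 0 0 0 0.85; 0 0 0 0 0 0 0.4; 0 0 0 0 0 0 0; 0 0 0 0 0 0 0; 0 0 0 0 0 0 0"

```text
time: 20.78
tool_pos: [0.5858, 0.1509, 0.1043]
ee_rot: [-3.14, 0.42, 3.088]
wrist_force: [-0.3, 0.6, -1.2]
width: 0.0561
```

arm_command:
  commands: "0 0 -25 0 0 0 0; -3 0 -34 0 0 0 0; -3 0 -34 0 0 0 0; -3 0 -34 0 0 0 0; 0 -10 -20 0 4 0.8 0; 0 -28 2 0 5 1 0; 0 -28 2 0 5 1.5 0; 0 -28 2 0 5 1.5 0; -3 -28 0 0 3 1.5 0; -3 -20 0 0 1 1 0; 0 0 0 0 0 0 0"

```text
time: 22.15
tool_pos: [0.5247, 0.0083, 0.2394]
ee_rot: [3.12, 0.006, 2.962]
wrist_force: [-0.5, 0.7, -0.8]
width: 0.0555
```

```bash
python3 - <<'E'
from goto import *
st();t,r=over(3,34,.05);plan([(t,r,0)])
E
```

```text
t 22.15 [0.5247 0.0083 0.2394] [178.7   0.4 169.7] [-0.5  0.7 -0.8] w 0.0555 q [-0.11  0.02  1.38  0.02  1.74 -1.49]
-> [ 0.5444 -0.1346  0.149 ] dist 170.3 turn [1.3 0.3 0.9] n 4
-11.1 -34.8 21.9 0.3 0.1 0.2 0; -11.3 -34.6 22.1 0.3 0.1 0.2 0; -11.4 -34.4 22.3 0.3 0.1 0.2 0; -11.6 -34.3 22.4 0.3 0.1 0.2 0
```

arm_command:
  commands: "-11 -34 18 0.3 0.1 0.2 0; -11 -34 20 0.3 0.1 0.2 0; -11 -32 22 0.3 0.1 0.2 0; -10 -28 18 0.3 0.1 0.2 0; -2 -8 8 0 0 0 0; 0 0 0 0 0 0 0"

```text
time: 22.9
tool_pos: [0.5468, -0.1291, 0.1511]
ee_rot: [3.136, 0.005, 2.956]
wrist_force: [-0.7, 0.6, -0.7]
width: 0.0558
```

```bash
python3 - <<'E'
from goto import *
from fit import *
st();t,r=over(3,34,.012);plan([(t,r,0)],20)
o=robot.get_obs();p=o["tool_pos"];yaw=o["ee_rot"][2]-np.pi
P=[snapshot("scene")];x0=[p[0],p[1],p[2]+.013,yaw]
print(np.round(x0,4));fit(P,"green",x0,0,(.16,.056,-.016,.016),x0[2],rad=50)
E
```

```text
t 22.90 [ 0.5468 -0.1291  0.1511] [179.7   0.3 169.4] [-0.7  0.6 -0.7] w 0.0558 q [-0.34  0.13  1.44  0.01  1.58 -1.72]
-> [ 0.5444 -0.1346  0.111 ] dist 40.5 turn [0.3 0.3 0.6] n 3
0.5 -2 13.3 0.1 0.1 0.2 0; 0.5 -2 13.4 0.1 0.1 0.2 0; 0.5 -2 13.4 0.1 0.1 0.2 0
[ 0.5468 -0.1291  0.1641 -0.1853]
green xy [ 0.5546 -0.1243] yaw deg -4.9 z 0.164086269563675 rms px 1.67
```

arm_command:
  commands: "0 -2 14 0.1 0.1 0.2 0; 0 -2 14 0.1 0.1 0.2 0; 0 -1.5 9 0.1 0.1 0.2 0; 0 0 0 0 0 0 0; 0 0 0 0 0 0 0"

```text
time: 23.58
tool_pos: [0.547, -0.1317, 0.1139]
ee_rot: [3.141, 0.003, 2.949]
wrist_force: [-1.2, 0.8, -0.5]
width: 0.0559
```

```bash
python3 - <<'E'
from goto import *
st();t,r=over(3,35.5,.002);plan([(t,r,0)],40)
E
```

```text
t 23.57 [ 0.547  -0.1317  0.1139] [180.    0.2 169. ] [-1.2  0.8 -0.5] w 0.0559 q [-0.34  0.15  1.49  0.    1.5  -1.72]
-> [ 0.5458 -0.1349  0.101 ] dist 13.3 turn [0.  0.2 0.2] n 1
0.5 -3.4 12.9 0 0.2 0.2 0
```

arm_command:
  commands: "0.5 -3 5 0 0.1 0.2 0; 0 -0.5 3 0 0 0 0; 0 0 2 0 0 0 0; 0 0 0 0 0 0 0"

```text
time: 24.08
tool_pos: [0.5463, -0.1357, 0.1041]
ee_rot: [-3.142, 0.003, 2.945]
wrist_force: [-0.3, 0.0, 0.4]
width: 0.0561
```

arm_command:
  commands: "0 0.5 2 0 0 0 0; 0 0 2 0 0 0 0; 0 0 2 0 0 0 0; 0 0 1 0 0 0 0; 0 0 0 0 0 0 0"

```text
time: 24.7
tool_pos: [0.5466, -0.1352, 0.0974]
ee_rot: [-3.141, 0.004, 2.945]
wrist_force: [-0.6, 0.5, 0.6]
width: 0.056
```

arm_command:
  commands: "0 0 1 0 0 0 0; 0 0 1 0 0 0 0; 0 0 0 0 0 0 0"

```text
time: 25.08
tool_pos: [0.5467, -0.1353, 0.0971]
ee_rot: [-3.141, 0.005, 2.946]
wrist_force: [-1.8, -0.1, 1.8]
width: 0.0557
```

arm_command:
  commands: "0 0 0 0 0 0 0.85; 0 0 0 0 0 0 0.85; 0 0 0 0 0 0 0.85; 0 0 -30 0 0 0 0.85; 0 0 -45 0 0 0 0.85; 0 0 -45 0 0 0 0.85; 0 20 -20 0 0 0 0.85; 0 50 0 0 0 0 0.85; 0 50 0 0 0 0 0.85; 0 40 0 0 0 0 0.85"

```text
time: 26.32
tool_pos: [0.5789, 0.0228, 0.2388]
ee_rot: [3.141, 0.005, 2.938]
wrist_force: [0.8, 0.2, -0.1]
width: 0.0803
```

```bash
python3 - <<'E'
from goto import *
from fit import *
st()
P=[snapshot("scene"),snapshot("top")]
D=(.16,.056,-.016,.016);x0=[.546,-.135,.112,-.2]
fit(P,"green",x0,0,D);fit(P,"green",x0,0,D,.112);fit(P[1:],"green",x0,0,D,.112)
fit(P[1:],"cover",[.463,-.372,.011,0],0,(.16,.056,-.006,0),.011)
v=[cv2.resize(P[0]["img"][170:270,260:400],None,fx=4,fy=4,interpolation=2),cv2.resize(P[1]["img"][170:270,290:430],None,fx=4,fy=4,interpolation=2)]
cv2.imwrite("pics/g2.png",cv2.resize(np.vstack(v),None,fx=.75,fy=.75,interpolation=3))
# bar centre
p=P[1];h=cv2.cvtColor(p["img"],cv2.COLOR_BGR2GRAY);c=proj(p,[.463,-.372,.037]);m=np.zeros_like(h);cv2.rectangle(m,(int(c[0])-7,int(c[1])-16),(int(c[0])+7,int(c[1])+16),1,-1)
q=cv2.findNonZero(((h<130)&(m>0)).astype(np.uint8));rc=cv2.minAreaRect(q);print(rc,onplane(p,rc[0],[0,0,1],.037).round(4))
E
```

```text
t 26.32 [0.5789 0.0228 0.2388] [180.    0.3 168.3] [ 0.8  0.2 -0.1] w 0.0803 q [-0.06  0.14  1.24 -0.    1.75 -1.43]
green xy [ 0.5551 -0.1234] yaw deg -6.7 z 0.1019 rms px 9.28
green xy [ 0.5523 -0.1274] yaw deg -9.1 z 0.112 rms px 9.74
green xy [ 0.5516 -0.0969] yaw deg -5.5 z 0.112 rms px 10.39
cover xy [ 0.4635 -0.3718] yaw deg 1.1 z 0.011 rms px 0.18
((420.0, 235.5), (19.0, 4.0), 90.0) [ 0.4651 -0.3678  0.037 ]
```

View pics/g2.png

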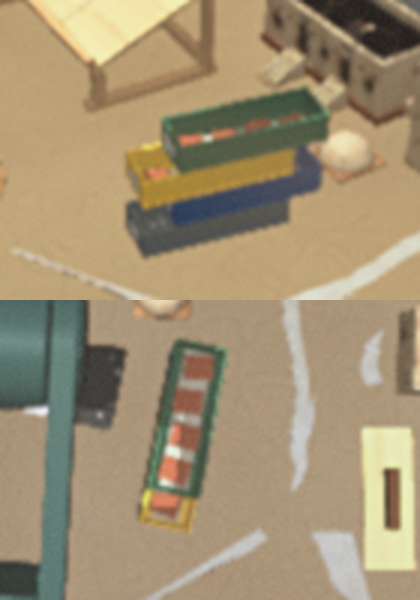

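```bash
python3 - <<'E'
from goto import *
t,r=tray([.4640,-.371,.09],1.1,0,0);plan([([.50,-.25,.24],r,.5),(t,r,.5)])
E
```

```text
-> [ 0.5  -0.25  0.24] dist 286.0 turn [  0.1   0.3 -12.5] n 7
-> [ 0.464 -0.371  0.09 ] dist 196.1 turn [0. 0. 0.] n 5
3.3 -40.7 -0.3 0 0 -1.8 0.5; 4.6 -40.6 -0.3 0 0 -1.8 0.5; 5.8 -40.4 -0.3 0 0 -1.8 0.5; 7.1 -40.2 -0.3 0 0 -1.8 0.5; 8.3 -40 -0.3 0 0 -1.8 0.5; 9.6 -39.7 -0.3 0 0 -1.8 0.5; 10.8 -39.4 -0.3 0 0 -1.8 0.5; 7.7 -24.1 30 0 0 0 0.5; 7.7 -24.1 30 0 0 0 0.5; 7.7 -24.1 30 0 0 0 0.5; 7.7 -24.1 30 0 0 0 0.5; 7.7 -24.1 30 0 0 0 0.5
```

arm_command:
  commands: "3 -40 -1 0 0 -1.8 0.5; 5 -40 -1 0 0 -1.8 0.5; 6 -40 0 0 0 -1.8 0.5; 7 -40 0 0 0 -1.8 0.5; 8 -40 0 0 0 -1.8 0.5; 10 -40 0 0 0 -1.8 0.5; 11 -39 0 0 0 -1.8 0.5; 8 -24 28 0 0 0 0.5; 8 -24 28 0 0 0 0.5; 8 -24 28 0 0 0 0.5; 8 -20 20 0 0 0 0.5; 0 0 0 0 0 0 0.5"

```text
time: 27.92
tool_pos: [0.4635, -0.3612, 0.131]
ee_rot: [-3.138, 0.002, -3.119]
wrist_force: [0.4, 0.9, 0.4]
width: 0.0472
```

```bash
python3 - <<'E'
from goto import *
from fit import *
st()
t,r=tray([.4640,-.371,.035],1.1,0,0);plan([(t,r,.45)],20)
P=[snapshot("scene"),snapshot("top")]
D=(.16,.056,-.016,.016);x0=[.546,-.135,.112,-.2]
fit(P,"green",x0,0,D,.112);fit(P[1:],"green",x0,0,D,.112)
E
```

```text
t 27.93 [ 0.4635 -0.3612  0.131 ] [-1.798e+02  1.000e-01 -1.787e+02] [0.4 0.9 0.4] w 0.0472 q [-0.76  0.19  1.4  -0.    1.54 -2.35]
-> [ 0.464 -0.371  0.035] dist 96.5 turn [-0.2  0.1  0.2] n 5
-0 -1.9 19.2 -0 0 0 0.45; -0 -1.9 19.2 -0 0 0 0.45; -0 -1.9 19.2 -0 0 0 0.45; -0 -1.9 19.2 -0 0 0 0.45; -0.1 -2 19.2 -0 0 0 0.45
green xy [ 0.5535 -0.1342] yaw deg -9.3 z 0.112 rms px 8.35
green xy [ 0.5491 -0.1352] yaw deg -10.7 z 0.112 rms px 0.91
```

arm_command:
  commands: "0 -2 22 0 0 0 0.45; 0 -2 22 0 0 0 0.45; 0 -2 22 0 0 0 0.45; 0 -2 18 0 0 0 0.45; 0 -1.5 6 0 0 0 0.45; 0 0 0 0 0 0 0.45; 0 0 0 0 0 0 0.45"

```text
time: 28.9
tool_pos: [0.474, -0.3712, 0.0529]
ee_rot: [-3.123, 0.021, -3.11]
wrist_force: [0.6, 0.2, -0.0]
width: 0.0425
```

```bash
python3 - <<'E'
from goto import *
st()
t,r=tray([.4640,-.371,.014],1.1,0,0);plan([(t,r,.45)],30)
p=snapshot("scene");c=proj(p,[.464,-.371,.03]).astype(int)
cv2.imwrite("pics/c1.png",cv2.resize(p["img"][c[1]-45:c[1]+45,c[0]-60:c[0]+60],None,fx=5,fy=5,interpolation=2))
E
```

```text
t 28.90 [ 0.474  -0.3712  0.0529] [-178.9    1.2 -178.2] [ 0.6  0.2 -0. ] w 0.0425 q [-0.76  0.26  1.48  0.    1.37 -2.36]
-> [ 0.464 -0.371  0.014] dist 40.2 turn [-1.1  1.2  0.7] n 2
5.4 0.6 19.3 -0.5 0.6 0.3 0.45; 5.2 0.4 19.4 -0.5 0.6 0.3 0.45
```

View pics/c1.png

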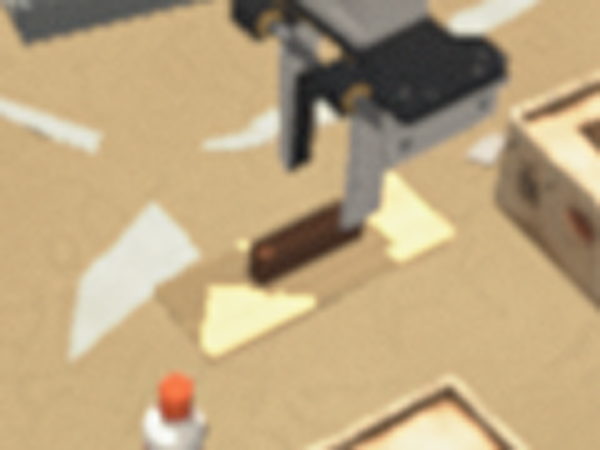

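arm_command:
  commands: "6 0.5 10 -0.5 0.6 0.3 0.45; 5 0.5 8 -0.5 0.6 0.3 0.45; 0 0 6 0 0 0 0.45; 0 0 0 0 0 0 0.45"

```text
time: 29.45
tool_pos: [0.4624, -0.3711, 0.0276]
ee_rot: [-3.141, -0.001, -3.122]
wrist_force: [-0.7, 0.1, -0.1]
width: 0.0421
```

```bash
python3 - <<'E'
from goto import *
st()
t,r=tray([.4640,-.371,.014],1.1,0,0);plan([(t,r,.45)],30)
E
```

```text
t 29.45 [ 0.4624 -0.3711  0.0276] [-1.800e+02 -1.000e-01 -1.789e+02] [-0.7  0.1 -0.1] w 0.0421 q [-0.77  0.28  1.51 -0.    1.35 -2.36]
-> [ 0.464 -0.371  0.014] dist 13.7 turn [-0.  -0.1  0. ] n 1
-1.6 0.1 13.6 -0 -0.1 0 0.45
```

arm_command:
  commands: "-1 0 7 0 0 0 0.45; 0 0 4 0 0 0 0.45; 0 0 1 0 0 0 0.45; 0 0 0 0 0 0 0.2; 0 0 0 0 0 0 0; 0 0 0 0 0 0 0; 0 0 0 0 0 0 0"

```text
time: 30.32
tool_pos: [0.464, -0.3714, 0.0153]
ee_rot: [-3.14, -0.0, -3.122]
wrist_force: [-0.3, 0.0, -1.2]
width: 0.0136
```

```bash
python3 - <<'E'
from goto import *
st()
t,r=tray([.548,-.1352,.137],-11.0,0,0)
o=robot.get_obs();p=o["tool_pos"]
plan([(p+[0,0,.17],R.from_euler("xyz",o["ee_rot"]),0),(t+[0,0,.05],r,0)],40)
E
```

```text
t 30.32 [ 0.464  -0.3714  0.0153] [-179.9   -0.  -178.9] [-0.3  0.  -1.2] w 0.0136 q [-0.77  0.29  1.52 -0.    1.33 -2.36]
-> [ 0.464  -0.3714  0.1853] dist 170.0 turn [0. 0. 0.] n 5
-> [ 0.548  -0.1352  0.187 ] dist 250.7 turn [-0.1 -0.  12.1] n 7
0 -0.1 -34 0 0 0 0; 0 -0.1 -34 0 0 0 0; 0 -0.1 -34 0 0 0 0; 0 -0.1 -34 0 0 0 0; 0 -0.1 -34 0 0 0 0; -12.7 33.5 -0.3 -0 -0 1.7 0; -11.6 33.9 -0.3 -0 -0 1.7 0; -10.6 34.2 -0.3 -0 -0 1.7 0; -9.6 34.5 -0.3 -0 -0 1.7 0; -8.5 34.8 -0.3 -0 -0 1.7 0; -7.5 35 -0.3 -0 -0 1.7 0; -6.4 35.2 -0.3 -0 -0 1.7 0
```

arm_command:
  commands: "0 0 -25 0 0 0 0; 0 0 -38 0 0 0 0; 0 0 -38 0 0 0 0; 0 0 -38 0 0 0 0; 0 0 -38 0 0 0 0; 0 0 -10 0 0 0 0; -12 33 0 0 0 1.7 0; -12 34 0 0 0 1.7 0; -10 34 0 0 0 1.7 0; -9 34 0 0 0 1.7 0; -8 34 0 0 0 1.7 0; -4 20 0 0 0 1.7 0"

```text
time: 31.82
tool_pos: [0.5256, -0.178, 0.1941]
ee_rot: [3.133, -0.02, 2.973]
wrist_force: [-0.2, 0.2, -0.6]
width: 0.0138
```

```bash
python3 - <<'E'
from goto import *
st()
t,r=tray([.548,-.1352,.137],-11.0,0,0)
plan([(t+[0,0,.04],r,0)],25)
E
```

```text
t 31.82 [ 0.5256 -0.178   0.1941] [179.5  -1.1 170.3] [-0.2  0.2 -0.6] w 0.0138 q [-0.43  0.12  1.36  0.    1.69 -1.83]
-> [ 0.548  -0.1352  0.177 ] dist 51.3 turn [ 0.5 -1.1  1.3] n 3
-5.1 15.3 5.7 0.2 -0.4 0.4 0; -4.9 15.3 5.7 0.2 -0.4 0.4 0; -4.8 15.4 5.7 0.2 -0.4 0.4 0
```

arm_command:
  commands: "-5 13 5 0.2 -0.4 0.4 0; -5 13 5 0.2 -0.4 0.4 0; -3 8 5 0.2 -0.4 0.4 0; 0 0 0 0 0 0 0; 0 0 0 0 0 0 0"

```text
time: 32.45
tool_pos: [0.5435, -0.1446, 0.1736]
ee_rot: [-3.139, -0.005, 2.952]
wrist_force: [-0.8, -0.2, -0.9]
width: 0.0138
```

```bash
python3 - <<'E'
from goto import *
from fit import *
st()
t,r=tray([.548,-.1352,.137],-11.0,0,0)
plan([(t+[0,0,.010],r,0)],25)
p=robot.get_obs()["tool_pos"]
P=[snapshot("scene")]
fit(P,"cover",[p[0],p[1],p[2]-.0045,-.19],0,(.16,.056,-.006,0),p[2]-.0045,rad=50)
v=P[0]["img"][140:260,260:400];cv2.imwrite("pics/c2.png",cv2.resize(v,None,fx=4,fy=4,interpolation=2))
E
```

```text
t 32.45 [ 0.5435 -0.1446  0.1736] [-179.8   -0.3  169.1] [-0.8 -0.2 -0.9] w 0.0138 q [-0.36  0.13  1.39 -0.    1.63 -1.74]
-> [ 0.548  -0.1352  0.147 ] dist 28.5 turn [-0.2 -0.3  0.2] n 2
-1.4 5 13.3 -0.1 -0.1 0.1 0; -1.4 5 13.3 -0.1 -0.1 0.1 0
cover xy [0.5494 0.0345] yaw deg 33.8 z 0.1690981200912158 rms px 3.59
```

View pics/c2.png

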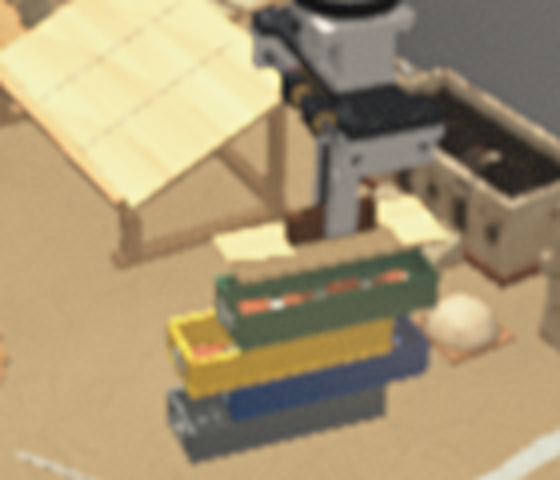

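arm_command:
  commands: "-1 5 11 0 -0.1 0.1 0; -1 4 9 0 -0.1 0.1 0; 0 0 0 0 0 0 0; 0 0 0 0 0 0 0"

```text
time: 33.0
tool_pos: [0.5471, -0.1365, 0.1522]
ee_rot: [-3.139, -0.001, 2.947]
wrist_force: [-0.2, -0.8, -0.1]
width: 0.0138
```

```bash
python3 - <<'E'
from goto import *
st()
t,r=tray([.548,-.1352,.137],-11.0,0,0)
plan([(t,r,0)],25)
E
```

```text
t 33.00 [ 0.5471 -0.1365  0.1522] [-1.798e+02 -1.000e-01  1.688e+02] [-0.2 -0.8 -0.1] w 0.0138 q [-0.34  0.13  1.42 -0.    1.58 -1.72]
-> [ 0.548  -0.1352  0.137 ] dist 15.2 turn [-0.2 -0.1 -0.2] n 1
-0.7 1.5 15.2 -0.2 -0.1 -0.2 0
```

arm_command:
  commands: "-0.5 1.5 4 -0.2 0 -0.2 0; 0 0 4 0 0 0 0; 0 0 3 0 0 0 0; 0 0 2 0 0 0 0; 0 0 0 0 0 0 0"

```text
time: 33.62
tool_pos: [0.5481, -0.1353, 0.1387]
ee_rot: [3.141, -0.0, 2.95]
wrist_force: [0.1, -0.4, -1.0]
width: 0.0138
```

arm_command:
  commands: "0 0 1 0 0 0 0; 0 0 1 0 0 0 0; 0 0 1 0 0 0 0; 0 0 0 0 0 0 0"

```text
time: 34.12
tool_pos: [0.5483, -0.1354, 0.1383]
ee_rot: [3.141, 0.002, 2.95]
wrist_force: [-0.9, 0.3, -0.4]
width: 0.0138
```

arm_command:
  commands: "0 0 0 0 0 0 0.4; 0 0 0 0 0 0 0.4; 0 0 0 0 0 0 0.4; 0 0 -20 0 0 0 0.4; 0 0 -40 0 0 0 0.4; 0 0 -40 0 0 0 0.4; 0 40 -10 0 0 0 0.4; 0 50 0 0 0 0 0.4; 0 50 0 0 0 0 0.4; 0 50 0 0 0 0 0.4; 0 40 0 0 0 0 0.4; 0 0 0 0 0 0 0.4"

```text
time: 35.62
tool_pos: [0.5947, 0.0958, 0.2486]
ee_rot: [3.14, 0.002, 2.947]
wrist_force: [0.0, -0.4, 0.7]
width: 0.0377
```

```bash
python3 - <<'E'
from goto import *
from fit import *
st()
P=[snapshot("scene"),snapshot("top")]
D=(.16,.056,-.006,0)
x0=[.548,-.135,.134,-.19]
fit(P,"cover",x0,0,D);fit(P,"cover",x0,0,D,.134);fit(P[1:],"cover",x0,0,D,.134)
v=[cv2.resize(P[0]["img"][160:260,260:400],None,fx=4,fy=4,interpolation=2),cv2.resize(P[1]["img"][170:270,290:430],None,fx=4,fy=4,interpolation=2)]
cv2.imwrite("pics/f.png",cv2.resize(np.vstack(v),None,fx=.75,fy=.75,interpolation=3))
E
```

```text
t 35.62 [0.5947 0.0958 0.2486] [1.799e+02 1.000e-01 1.688e+02] [ 0.  -0.4  0.7] w 0.0377 q [ 0.07  0.2   1.16  0.    1.78 -1.31]
cover xy [ 0.5463 -0.1369] yaw deg -9.5 z 0.137 rms px 3.3
cover xy [ 0.5472 -0.1362] yaw deg -9.8 z 0.134 rms px 3.38
cover xy [ 0.5391 -0.135 ] yaw deg -10.0 z 0.134 rms px 3.69
```

View pics/f.png

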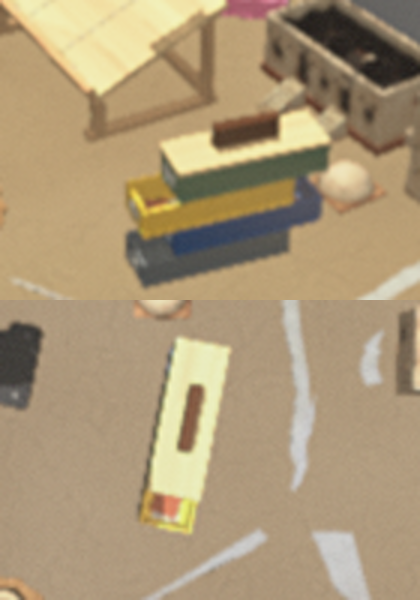

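The final picture shows the cover flush on green and aligned with it. The stack is level and alternately stepped, and the robot is clear of it.

```bash
python3 -c "
from bench import robot
print(robot.close_job())"
```

```text
the job is handed in; nothing more can be done
None
```

I stacked blue, yellow and green in that order on the grey tray, put the dust cover on green, and handed the job in at about 36 s. The domes, the glue bottle and the pink look-alike tray were never touched.

- **Steps:** in the top camera, blue sits about 34 mm along the grey tray, yellow about 32 mm back from blue, and green about 37 mm forward of yellow. All are short of the 40 mm stop, so yellow and green are a little off the 35 mm asked.
- **Seating:** the last picture shows the stack level and lined up, with the cover flush on the green rim. The arm stopped lowering the cover at the expected height (TCP z 0.138 m).
- **Weak checks:** some outline fits disagreed and I set them aside:
  - The green fits taken just after placing caught the arm's similar colour; the later top-camera fit was clean (0.9 px).
  - The final cover fits were poor (over 3 px), probably because yellow below blended into the outline, so I judged that placement by eye and by tool height.
  - When I set yellow down, the wrist force barely changed. I took contact from the height and confirmed it in the picture afterwards.

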